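Clamp a specimen block under the stereo microscope

ROBOT

A 6-joint arm with a two-finger parallel gripper is mounted at the origin on the work surface. World frame = base frame: x ahead of the robot, y to its left, z up, the work surface at z = 0. Lengths are in m, angles in degrees, forces in N, time in s.
With the tool pointing down it reaches from about 0.35 to 0.875 m from the base axis. Payload 4.2 kg.
Tool frame: the origin (TCP) lies midway between the tips of the shut fingers; the grasp point (between the pads) lies 19 mm behind it; z points along the fingers, y is the line along which they close (so a half turn about z gives the same grasp; the last joint's range is limited). The gripper opens to 85 mm and grips with 20 to 120 N. Pads are 22 mm wide; open, the fingers measure 114 mm over their backs; the gripper's body (76 mm by 85 mm) begins 54 mm behind the grasp point. The pads swing forward as they close: fully open they stand 13 mm farther back than shut.
Start: joints at [-59.095, 22.042, 0.453, 0, -68.411, -14.817], TCP at [0.173, -0.6, 0.231] pointing down, gripper open.
Joint ranges: [-179.83, 179.83], [-69.29, 118.12], [-61.27, 80.66], [-181.25, 117.63], [-171.15, -9.14], [-177.46, 177.46]. Speed limits (degrees/s): [159.86, 159.86, 180, 180, 180, 180].

INTERFACE

Orientations are given as a 3x3 rotation matrix whose columns are the frame's x, y, z axes.
In Python, from rig import bot gives the robot as it stands.
- The arm moves only by the shell command python3 -m jog 'ROWS' [FORCE]. ROWS is JSON, a list of rows, each an object with "translation": the shift along the tool's x, y, z in mm, a list of three; "roll": the turn about the tool's z in rad; "jaw": the finger opening in mm, from 0 to 85.4. A call has 1 to 10 rows; each row is the pose to reach, as a shift and turn from the pose commanded when the call began, along the tool's axes at that moment; what a row does not reach only later rows make up. A row lasts 1/12 s, in which the tool goes at most 41.7 mm and 7.16 degrees, less where a joint would pass 70% of its speed; a pose out of reach is approached as far as the arm can. A call with a gripper value outside its range is refused whole. The fingers move at their own pace and stop on an object; FORCE is the grip in N (left out, the last holds). Time passes only in rows, so rows that repeat a pose let the fingers close. It gives the time, the measured TCP pose, the force, the opening and the grip force at its end, in the units of the state.
- bot.observe(): the state, without advancing time (a new reading comes with each control period).
- bot.snapshot(name): name is "scene" or "side" or "wrist"; returns (picture, depth): 384x512x3 uint8, red, green, blue; 384x512 float32, m along the optical axis (not along the pixel's ray), 0 where there is no reading.
- bot.camera_params(name): a dict with "fovy" (degrees; the focal length in pixels is half the picture's height over the tangent of half this angle, whatever the lens; pixels are square), "cx", "cy" (the principal point, pixels), "eye" and "rotation" of the camera in the world. Camera axes: x right, y down, z forward; pixel columns grow to the right and rows downward; lengths in m; the calibration is good to about 2 mm. A picture is of the moment at which its call begins: read the wrist's pose just before it. camera_params takes no time and is no camera call; for the wrist camera it gives the pose at the moment of the call.
- bot.sign_off(): hands the job in; it is judged then, once.
The state is a dict: "time_s": time; "q": joint angles; "joint_velocities": joint speeds; "joint_torque": joint torques, N m; "ee_pos": TCP position; "orientation": TCP orientation; "force": force on the tool from outside, world axes, zero at the start; "ft_torque": the same for the moment, N m; "finger_gap": finger opening in m; "finger_force": force on a finger pad.
Only numpy, scipy, OpenCV 4.12 (cv2) and the standard library are available. Lean on these libraries where they do the work, as an engineer would, in place of code of your own. Each camera call takes 0.05 s, during which the arm holds its last target. There are 200 camera calls.

TASK

Set the tall wooden specimen block flat in the pocket of the holder under the microscope head, its longer side along the sliding clamp's track, and let go of it. Then slide the clamp by its upright grip until the block is fully home against the end stop and the clamp's spring pad is pressed in about halfway, never squeezed to the bottom of its spring, and let go. Do not bump the microscope head, and leave the other things on the bench where they are.

Things in the scene. Friction and masses are not known exactly. Their poses are not given: they have to be found in the camera images.
- block: the block to clamp: plain wood, 30 (x) x 40 (y) x 36 (z) mm, 50 g, a dried seed on its top (only drawn). Origin: centre of its underside; z up. It stands on the bench in one of three places in a row; the puck and the slab have the others. Half a turn about z makes no difference.
- scope: microscope stand, fixed: white base x -75 to +165, y -165 to +100 mm, 22 high. Origin on the bench under the pocket's centre; z up, +y along the clamp's track to the end stop, -x the open side. A steel end stop (26 wide, top 10 mm over the pocket floor) faces -y somewhere between y = +24 and +36, different each time, not measured: feel for it by pushing the block onto it. It does not move.
- pocket (a point): centre of the pocket's floor, 24 mm over the bench; axes as scope. A channel, y -42 to +50: walls at x = -17 and +17 mm, upright for 5 mm, then 45 degree lead-ins to 22 mm out, 9 mm high; outer faces at 26. Set the block with its 40 mm side along y, centre at y = -8 to +2. Stop, pad and jaw bar are at most 10 mm high: fingers 12 mm over the floor pass above them.
- scope_head: head and column, fixed; frame as scope. Black objective, 60 mm diameter at x = +42, underside 130 mm over the pocket floor; white head x +8 to +76, y -45 to +45, 180 to 250 over the floor; eyepieces to +x. Column 38 mm diameter at x +135, y +72. An upright gripper at the pocket strikes the head: lean it back to -x by 25 to 45 degrees (fingers pointing down and to +x).
- clamp (a joint): travel of the sliding clamp along scope +y, 0 to 0.072 m; 0 is fully open. It starts at 0 to 0.015. It slides with about 8 N of friction and stays where it is left.
- grip_top (a point): centre of the top of the clamp's upright grip, a black fin 24 (x) x 14 (y) mm standing on the carriage from 11 to 53 mm above the pocket floor; at travel q it is at pocket x = 0, y = -120 mm + q. Carriage below: 34 x 34 mm, 12 mm high. Axes as scope.
- pad (a joint): how far the spring pad at the clamp's front is pushed in, 0 (free) to 0.006 m (bottomed); spring 1.5 N per mm. It resists only with the spring.
- pad_face (a point): middle of the pad's front face (24 wide, 9 high), 60 mm ahead (+y) of the grip's centre when the pad is free, 5.5 mm above the pocket floor. Between grip and pad runs a bar 14 mm wide, up to 9 mm above the floor.
- puck: bystander: round wooden mount, 44 mm diameter, 24 mm high; origin at the centre of its underside
- slab: bystander: low wooden mount, 34 (x) x 66 (y) x 16 mm high; origin at the centre of its underside
- bottle: bystander: white plastic bottle, 48 mm diameter, 110 mm high; origin at the centre of its underside

How it is judged (in metres and radians):
On the way:
1. the block stands flat in the pocket, let go, with the clamp's pad still free (x of block in the frame of pocket between -0.0035 and 0.0035 m and z of block in the frame of pocket between -0.002 and 0.002 m and angle between block's own z axis and vertical below 0.07 rad and y of block in the frame of pocket between -0.016 and 0.018 m and contact force between the fingers and block below 0.1 N and value of joint pad below 0.0005 m), for 0.2 s.
At the end, for the whole second after the job is handed in: the block stands flat on the pocket's floor (within 2 mm, 4 degrees), in the channel (within 3.5 mm of the middle) and square to it (4 degrees), trapped between the end stop and the pad, with the pad pressed in by 1.5 to 5 mm, everything at rest and released (x of block in the frame of pocket between -0.0035 and 0.0035 m and z of block in the frame of pocket between -0.002 and 0.002 m and angle between block's own z axis and vertical below 0.07 rad and y of block in the frame of pocket between 0.002 and 0.018 m and angle between the y axis of block and the y axis of scope, either way round below 0.07 rad and value of joint pad between 0.0015 and 0.005 m and velocity of joint clamp between -0.002 and 0.002 m/s and linear speed of block below 0.005 m/s); the robot touches nothing.
It fails at once if the pad is squeezed to the bottom of its spring (over 5.6 mm) (value of joint pad above 0.0056 m).
It fails at once if the arm or the gripper bumps the microscope head or column (over 5 N) (contact force between any of the arm, the fingers and scope_head above 5 N).
It fails at once if the puck, the slab or the bottle is displaced by more than 15 mm (distance of any of puck, slab, bottle from where it was at the start of the episode above 0.015 m).
It also fails if it takes over 48 s, if anything falls off the work surface, if the arm or the gripper's body presses on something with over 40 N, if the wrist force passes 120 N, or if a joint passes its speed limit or range.

## Working session

There is one attempt and no reset: what is moved stays moved. The work goes in short steps, Python scripts to look and compute and a shell command to move; the robot and the scene stay as the last step left them, time stands still between calls to the robot, and variables do not carry over. Pictures are saved under pics/ and viewed, at most 10 in all, crops included, and the job is handed in when it is done.

```bash
ls -la; mkdir -p pics; python3 -m jog --help 2>&1 | head -40; cat > h.py <<'E'
import numpy as np,cv2
from rig import bot
def cam(n):
    c=bot.camera_params(n); p,d=bot.snapshot(n)
    return p,d,c
def save(n,f,box=None,s=1):
    p,d,c=cam(n); np.savez(f'pics/{f}.npz',p=p,d=d,**{k:np.array(v) for k,v in c.items()})
    q=p[:,:,::-1]
    if box: q=q[box[1]:box[3],box[0]:box[2]]
    cv2.imwrite(f'pics/{f}.png',cv2.resize(q,None,fx=s,fy=s,interpolation=cv2.INTER_CUBIC))
def pts(f):
    z=np.load(f'pics/{f}.npz'); d=z['d']; h,w=d.shape; fl=h/2/np.tan(np.radians(z['fovy'])/2)
    u,v=np.meshgrid(np.arange(w),np.arange(h))
    P=np.stack([(u-z['cx'])/fl*d,(v-z['cy'])/fl*d,d],-1)
    W=P@z['rotation'].T+z['eye']; W[d==0]=np.nan
    return W,z['p']
E
python3 - <<'E'
from h import *
s=bot.observe(); print(s)
for n in ('scene','side'):
    c=bot.camera_params(n); print(n,c)
    save(n,n+'0',None,1.5)
E
```

```text
total 12
drwxr-xr-x  3 agent agent 4096 Nov 29 22:43 .
drwxr-xr-x 23 root  root  4096 Nov 29 22:43 ..
drwxr-xr-x  2 agent agent 4096 Nov 29 22:43 pics
invalid input: not JSON, or not a number
{'time_s': 0.0, 'q': array([-5.90966868e+01,  2.20907999e+01,  3.78110865e-01, -2.93679894e-02,
       -6.84121185e+01, -1.48182549e+01]), 'joint_velocities': array([ 0.04603342,  0.00884639, -0.00813215, -0.04981351, -0.07113109,
        0.04488634]), 'joint_torque': array([-7.50273239e-05, -3.92287409e+01,  1.88397914e+01,  4.18631360e+00,
       -4.64227822e-03, -3.40176463e-06]), 'ee_pos': array([ 0.17303165, -0.59994317,  0.23020881]), 'orientation': array([[-9.60903784e-01, -2.76881590e-01, -7.09780858e-04],
       [-2.76882483e-01,  9.60901464e-01,  2.11380436e-03],
       [ 9.67559538e-05,  2.22768849e-03, -9.99997514e-01]]), 'force': array([-0.34236983,  0.63277413,  0.23326284]), 'ft_torque': array([0.02307772, 0.01136639, 0.002662  ]), 'finger_force': 0.0, 'finger_gap': 0.08535853324546432}
scene {'fovy': 54.49302404764946, 'cx': 254.92732342865938, 'cy': 192.3267735233344, 'eye': array([1.21304308, 0.20851521, 0.67593142]), 'rotation': array([[-0.16417382,  0.65627204, -0.73644685],
       [ 0.98639983,  0.10324637, -0.12788883],
       [-0.0078944 , -0.74742705, -0.66429699]])}
side {'fovy': 57.752108644794596, 'cx': 260.12831608711355, 'cy': 192.29828992995684, 'eye': array([0.3001875 , 0.63877666, 0.7016914 ]), 'rotation': array([[-0.91903443, -0.27496219,  0.28243851],
       [-0.3941621 ,  0.64734187, -0.65236856],
       [-0.00345758, -0.71087573, -0.70330914]])}
```

View pics/scene0.png

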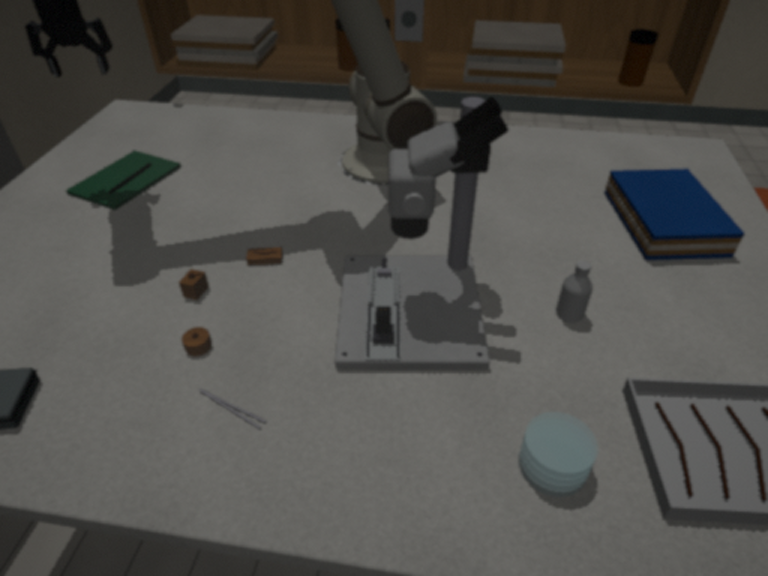

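View pics/side0.png

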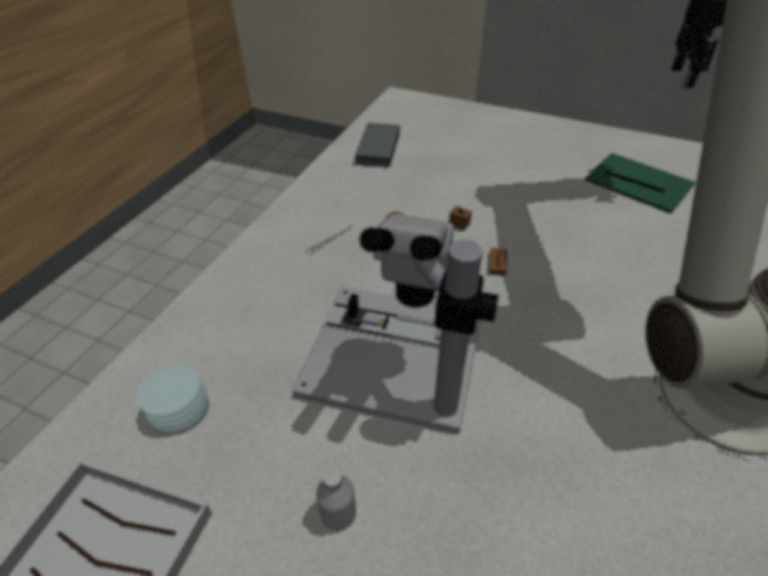

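```bash
python3 -m jog 2>&1 | head; python3 - <<'E'
from h import *
for f in('scene0','side0'):
    W,p=pts(f); z=W[...,2]
    t=(np.abs(z)<.01)&(np.abs(W[...,0]-.5)<.3)&(np.abs(W[...,1])<.4); print(f,'table z',np.nanmedian(z[t]))
    np.set_printoptions(precision=4,suppress=True)
    # blobs above the table
    m=((z>.011)&(z<.3)&(W[...,0]>.25)&(W[...,0]<.95)&(np.abs(W[...,1])<.6)).astype(np.uint8)
    n,l,st,_=cv2.connectedComponentsWithStats(m)
    for i in range(1,n):
        if st[i,4]>60:
            q=W[l==i]; r=cv2.minAreaRect(q[:,:2].astype(np.float32)*1000)
            zt=np.percentile(q[:,2],95); tp=q[np.abs(q[:,2]-zt)<.005]; rt=cv2.minAreaRect(tp[:,:2].astype(np.float32)*1000)
            print(st[i],'col',p[l==i].mean(0).astype(int),'ztop %.4f'%zt,'top',np.round(rt[0],1),np.round(rt[1],1),round(rt[2],1))
    b=(np.abs(z-.022)<.005)&(W[...,0]>.3)&(W[...,0]<.95)&(np.abs(W[...,1])<.3)
    n,l,st,_=cv2.connectedComponentsWithStats(b.astype(np.uint8)); i=1+np.argmax(st[1:,4])
    q=W[l==i]; print('base',len(q),np.median(q[:,2]),cv2.minAreaRect(q[:,:2].astype(np.float32)*1000))
E
```

```text
invalid input
scene0 table z -0.00023662848417999038
[ 223   90  104  155 9852] col [69 69 69] ztop 0.2742 top [476.6 169.8] [ 84.8 160.4] 14.4
[ 61 126  26  11 129] col [20 33 25] ztop 0.0152 top [ 273.9 -563.2] [71.8 48. ] 86.5
[424 145  26  26 503] col [28 33 42] ztop 0.0589 top [277.7 573.9] [51.  54.7] 89.9
[164 165  24  10 196] col [63 47 34] ztop 0.0182 top [ 415.6 -162. ] [39.1 64.8] 11.2
[371 174  24  39 632] col [62 62 62] ztop 0.1088 top [479.4 405. ] [21.9 20.9] 15.3
[119 179  19  18 238] col [54 42 32] ztop 0.0395 top [ 526.  -255.4] [30.2 40.9] 78.6
[121 218  19  17 250] col [67 50 36] ztop 0.0259 top [ 650.9 -197.3] [43.4 42.2] 79.7
[  0 245  25  39 693] col [37 40 39] ztop 0.0334 top [ 794.9 -408.7] [99.1 41.1] 36.7
[ 416  252   94   95 1392] col [58 59 58] ztop 0.0309 top [727.6 544. ] [201.8 130.5] 5.4
[437 269  24  60 165] col [43 34 30] ztop 0.0151 top [730.2 524.5] [138.   13.7] 6.4
[461 269  25  63 163] col [42 33 28] ztop 0.0152 top [724.9 573. ] [144.   17.9] 3.8
[ 346  275   52   54 2169] col [ 91 103 103] ztop 0.0593 top [780.3 359.7] [88.4 89.2] 7.4
base 59
[... 383 characters left out ...]
ztop 0.2736 top [409.8 160.8] [ 52.8 159.9] 14.7
[327 165  12  17 181] col [81 61 43] ztop 0.0163 top [ 411.3 -160.2] [33.4 69.7] 14.2
[  91  243   48   45 1601] col [127 141 141] ztop 0.0581 top [777.9 360.5] [88.6 90.1] 55.4
[  12  307  129   77 1208] col [92 93 92] ztop 0.0301 top [727.3 535. ] [202.7 110.1] 6.1
[211 312  27  41 828] col [93 94 93] ztop 0.1089 top [477.2 406.8] [21.5 21.9] 68.2
[ 55 332  40  21 116] col [67 58 53] ztop 0.0146 top [748.4 529.2] [98.8 10.1] 1.9
[ 40 355  54  28 170] col [66 56 51] ztop 0.0146 top [727.7 575.7] [127.   14.3] 2.2
base 5986 0.02058664461083437 ((513.7561645507812, 134.62838745117188), (263.8892517089844, 242.41937255859375), 8.599761009216309)
```

```bash
cat > st.py <<'E'
from h import *
np.set_printoptions(precision=3,suppress=True)
s=bot.observe(); print(s['time_s'],'q',s['q'],'p',s['ee_pos']*1000); print(s['orientation']); print('F',s['force'],'gap',s['finger_gap'],s['finger_force'])
E
python3 -m jog '[{"translation":[35,346,0],"roll":0,"jaw":85},{"translation":[35,346,0],"roll":0,"jaw":85},{"translation":[35,346,0],"roll":0,"jaw":85},{"translation":[35,346,0],"roll":0,"jaw":85},{"translation":[35,346,0],"roll":0,"jaw":85},{"translation":[35,346,0],"roll":0,"jaw":85},{"translation":[35,346,0],"roll":0,"jaw":85},{"translation":[35,346,0],"roll":0,"jaw":85},{"translation":[35,346,0],"roll":0,"jaw":85},{"translation":[35,346,0],"roll":0,"jaw":85}]'; python3 st.py
```

```text
time_s: 0.93
ee_pos: [0.0419, -0.2747, 0.2309]
orientation: [[-0.961, -0.278, 0.002], [-0.278, 0.961, -0.001], [-0.002, -0.001, -1.0]]
force: [0.2, 0.3, 0.2]
finger_gap: 0.0847
finger_force: 0.0
0.9333 q [-46.301 -16.125 -40.562  -0.058 -65.465 -27.52 ] p [  41.88  -274.733  230.931]
[[-0.961 -0.278  0.002]
 [-0.278  0.961 -0.001]
 [-0.002 -0.001 -1.   ]]
F [0.199 0.309 0.189] gap 0.08468271322304277 0.0
```

```bash
R='{"translation":[-469,-115,90],"roll":-1.107,"jaw":85}'; python3 -m jog '[{"translation":[-469,-115,90],"roll":-1.107,"jaw":85},{"translation":[-469,-115,90],"roll":-1.107,"jaw":85},{"translation":[-469,-115,90],"roll":-1.107,"jaw":85},{"translation":[-469,-115,90],"roll":-1.107,"jaw":85},{"translation":[-469,-115,90],"roll":-1.107,"jaw":85},{"translation":[-469,-115,90],"roll":-1.107,"jaw":85},{"translation":[-469,-115,90],"roll":-1.107,"jaw":85},{"translation":[-469,-115,90],"roll":-1.107,"jaw":85},{"translation":[-469,-115,90],"roll":-1.107,"jaw":85},{"translation":[-469,-115,90],"roll":-1.107,"jaw":85}]' >/dev/null; python3 st.py
```

```text
1.7667 q [-12.112  16.623 -19.869   0.015 -53.579   1.858] p [ 455.684 -261.287  153.38 ]
[[-0.178 -0.984 -0.001]
 [-0.984  0.178  0.   ]
 [ 0.     0.001 -1.   ]]
F [ 0.237 -0.554  1.604] gap 0.08526659416414183 0.0
```

```bash
python3 -m jog '[{"translation":[-19,-66,60],"roll":0,"jaw":85},{"translation":[-19,-66,60],"roll":0,"jaw":85},{"translation":[-19,-66,60],"roll":0,"jaw":85},{"translation":[-19,-66,60],"roll":0,"jaw":85},{"translation":[-19,-66,60],"roll":0,"jaw":85}]' >/dev/null; python3 st.py; python3 -c "
from h import *
save('wrist','w1',None,1.2)"
```

```text
2.1833 q [-10.061  25.41  -16.075   0.015 -48.663  -0.426] p [ 521.138 -254.814   93.775]
[[-0.182 -0.983 -0.003]
 [-0.983  0.182  0.   ]
 [ 0.     0.003 -1.   ]]
F [ 0.224 -0.052  1.202] gap 0.08496937959933439 0.0
```

View pics/w1.png

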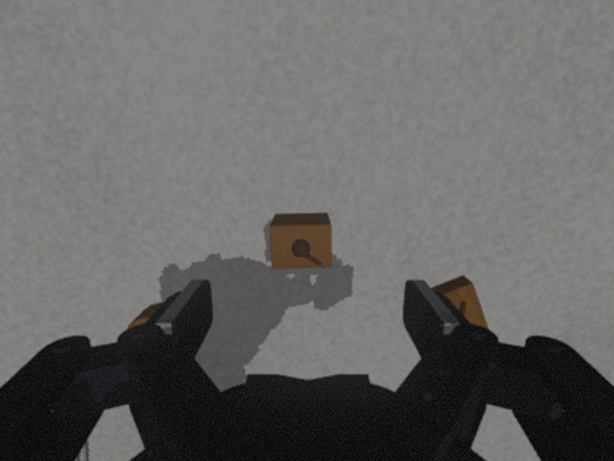

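```bash
python3 -m jog '[{"translation":[0,-2,82],"roll":0,"jaw":85},{"translation":[0,-2,82],"roll":0,"jaw":85},{"translation":[0,-2,82],"roll":0,"jaw":85},{"translation":[0,-2,82],"roll":0,"jaw":30},{"translation":[0,-2,82],"roll":0,"jaw":30},{"translation":[0,-2,82],"roll":0,"jaw":30},{"translation":[0,-2,82],"roll":0,"jaw":30},{"translation":[0,-2,82],"roll":0,"jaw":30},{"translation":[0,-2,82],"roll":0,"jaw":30},{"translation":[0,-2,82],"roll":0,"jaw":30}]' 25; python3 st.py
```

```text
time_s: 3.07
ee_pos: [0.5252, -0.2555, 0.0164]
orientation: [[-0.181, -0.983, 0.005], [-0.983, 0.181, -0.002], [0.001, -0.006, -1.0]]
force: [-1.2, 0.3, 7.7]
finger_gap: 0.0395
finger_force: 25.9
3.0667 q [-10.039  31.488 -19.627   0.075 -38.568  -0.453] p [ 525.155 -255.503   16.425]
[[-0.181 -0.983  0.005]
 [-0.983  0.181 -0.002]
 [ 0.001 -0.006 -1.   ]]
F [-1.178  0.297  7.652] gap 0.039452767381935386 25.87700128555298
```

```bash
python3 -m jog '[{"translation":[0,0,-10],"roll":0,"jaw":30},{"translation":[0,0,-10],"roll":-0.11,"jaw":30},{"translation":[0,0,-10],"roll":-0.22,"jaw":30},{"translation":[0,0,-10],"roll":-0.335,"jaw":30},{"translation":[0,0,-10],"roll":-0.335,"jaw":30},{"translation":[0,0,-10],"roll":-0.335,"jaw":30}]'; python3 -m jog '[{"translation":[0,0,6],"roll":0,"jaw":30},{"translation":[0,0,6],"roll":0,"jaw":30},{"translation":[0,0,6],"roll":0,"jaw":30},{"translation":[0,0,6],"roll":0,"jaw":60},{"translation":[0,0,6],"roll":0,"jaw":85},{"translation":[0,0,6],"roll":0,"jaw":85},{"translation":[0,0,6],"roll":0,"jaw":85},{"translation":[0,0,-80],"roll":0,"jaw":85},{"translation":[0,0,-80],"roll":0,"jaw":85},{"translation":[0,0,-80],"roll":0,"jaw":85}]'; python3 st.py
```

```text
time_s: 3.57
ee_pos: [0.5236, -0.255, 0.024]
orientation: [[0.149, -0.989, 0.001], [-0.989, -0.149, -0.0], [0.0, -0.001, -1.0]]
force: [-1.1, 0.5, -0.1]
finger_gap: 0.0391
finger_force: 25.3
time_s: 4.4
ee_pos: [0.5282, -0.2566, 0.1107]
orientation: [[0.154, -0.988, 0.014], [-0.988, -0.154, -0.005], [0.007, -0.013, -1.0]]
force: [0.7, 0.2, 0.4]
finger_gap: 0.0849
finger_force: 0.0
4.4 q [-10.038  24.434 -14.832   0.205 -49.918  18.74 ] p [ 528.2   -256.604  110.713]
[[ 0.154 -0.988  0.014]
 [-0.988 -0.154 -0.005]
 [ 0.007 -0.013 -1.   ]]
F [0.66  0.156 0.357] gap 0.08490669892935662 0.0
```

```bash
python3 - <<'E'
import numpy as np
from scipy.optimize import least_squares
D=[([-59.097,22.091,.378,-68.41],[173.03,-599.94,230.21]),([-46.301,-16.125,-40.562,-65.465],[41.88,-274.73,230.93]),([-12.112,16.623,-19.869,-53.579],[455.68,-261.29,153.38]),([-10.061,25.41,-16.075,-48.663],[521.14,-254.81,93.78]),([-10.039,31.488,-19.627,-38.568],[525.155,-255.503,16.425]),([-10.038,24.434,-14.832,-49.918],[528.2,-256.6,110.7])]
def fk(p,q):
    r0,h,a,b1,b2,t,off=p; q1,q2,q3,q5=np.radians(q)
    d=q2-q3; e=d-q5
    r=r0+a*np.sin(q2)+b1*np.cos(d)+b2*np.sin(d)+t*np.cos(e); z=h+a*np.cos(q2)-b1*np.sin(d)+b2*np.cos(d)-t*np.sin(e)
    return np.array([r*np.cos(q1)+off*np.sin(q1),r*np.sin(q1)-off*np.cos(q1),z])
f=lambda p:np.concatenate([fk(p,q)-np.array(x) for q,x in D]+[[.01*(p[0]),.003*(p[5]-250)]])
s=least_squares(f,[0,300,400,400,0,250,160]); print(s.x.round(1),np.abs(s.fun).max())
p=s.x
# tool-down limits: for given z, feasible r range and which limit binds
for z in (50,150,250,400,600,800):
    L=[]
    for q2 in np.arange(-69,118,1.):
        for q3 in np.arange(-61,80.6,1.):
            dd=q2-q3; q5=dd-90
            if -171<q5<-9.2:
                x=fk(p,[0,q2,q3,q5])
                if abs(x[2]-z)<6: L.append((x[0],q2,q3,q5))
    L.sort(); print(z,L[0],L[-1]) if L else print(z)
E
```

```text
[ 6.000e-01  1.776e+02  5.651e+02  4.212e+02 -2.000e-01  3.150e+02
  1.599e+02] 0.683567777973451
50 (np.float64(208.0074526474424), np.float64(1.0), np.float64(-61.0), np.float64(-28.0)) (np.float64(966.0103475054253), np.float64(75.0), np.float64(80.0), np.float64(-95.0))
150 (np.float64(-114.8898631823567), np.float64(-69.0), np.float64(-57.0), np.float64(-102.0)) (np.float64(941.6208619353681), np.float64(69.0), np.float64(80.0), np.float64(-101.0))
250 (np.float64(-148.26104291085895), np.float64(-69.0), np.float64(-43.0), np.float64(-116.0)) (np.float64(902.3677058404448), np.float64(62.0), np.float64(79.0), np.float64(-107.0))
400 (np.float64(-279.1704904603118), np.float64(-69.0), np.float64(-15.0), np.float64(-144.0)) (np.float64(824.533038527039), np.float64(52.0), np.float64(78.0), np.float64(-116.0))
600 (np.float64(-388.90088744241103), np.float64(-55.0), np.float64(25.0), np.float64(-170.0)) (np.float64(653.8165534986717), np.float64(37.0), np.float64(79.0), np.float64(-132.0))
800 (np.float64(-146.81941300722505), np.float64(-23.0), np.float64(57.0), np.float64(-170.0)) (np.float64(308.82172881471416), np.float64(14.0), np.float64(80.0), np.float64(-156.0))
```

```bash
python3 -m jog '[{"translation":[-60,400,-40],"roll":0,"jaw":85},{"translation":[-60,400,-40],"roll":0,"jaw":85},{"translation":[-60,400,-40],"roll":0,"jaw":85},{"translation":[-60,400,-40],"roll":0,"jaw":85},{"translation":[-60,400,-40],"roll":0,"jaw":85},{"translation":[-60,400,-40],"roll":0,"jaw":85},{"translation":[-60,400,-40],"roll":0,"jaw":85},{"translation":[-60,400,-40],"roll":0,"jaw":85},{"translation":[-60,400,-40],"roll":0,"jaw":85},{"translation":[-60,400,-40],"roll":0,"jaw":85}]' >/dev/null; python3 st.py;  python3 -m jog '[{"translation":[-48,245,0],"roll":0,"jaw":85},{"translation":[-48,245,0],"roll":0,"jaw":85},{"translation":[-48,245,0],"roll":0,"jaw":85},{"translation":[-48,245,0],"roll":0,"jaw":85},{"translation":[-48,245,0],"roll":0,"jaw":85},{"translation":[-48,245,0],"roll":0,"jaw":85},{"translation":[-48,245,60],"roll":0,"jaw":85},{"translation":[-48,245,60],"roll":0,"jaw":85},{"translation":[-48,245,60],"roll":0,"jaw":85}]'; python3 st.py
```

```text
5.2333 q [-30.816  -8.866 -50.104  -0.026 -48.74   39.536] p [ 115.876 -255.074  142.95 ]
[[ 0.151 -0.988  0.   ]
 [-0.988 -0.151  0.   ]
 [-0.    -0.001 -1.   ]]
F [-0.152  0.025  0.52 ] gap 0.08530262477205709 0.0
time_s: 5.98
ee_pos: [-0.1321, -0.2423, 0.0805]
orientation: [[0.145, -0.989, -0.0], [-0.989, -0.145, 0.009], [-0.009, -0.001, -1.0]]
force: [0.6, 0.1, 0.1]
finger_gap: 0.085
finger_force: 0.0
5.9833 q [-83.257  -1.211 -56.581  -0.064 -35.119  91.664] p [-132.08  -242.253   80.509]
[[ 0.145 -0.989 -0.   ]
 [-0.989 -0.145  0.009]
 [-0.009 -0.001 -1.   ]]
F [0.641 0.058 0.141] gap 0.08498191603392234 0.0
```

```bash
python3 -m jog '[{"translation":[-10,0,30],"roll":0,"jaw":85},{"translation":[-40,0,35],"roll":0,"jaw":85},{"translation":[-60,0,35],"roll":0,"jaw":85},{"translation":[-60,0,35],"roll":0,"jaw":85}]' ; python3 st.py
```

```text
time_s: 6.32
ee_pos: [-0.1476, -0.1962, 0.0585]
orientation: [[0.151, -0.988, 0.02], [-0.989, -0.151, 0.009], [-0.006, -0.021, -1.0]]
force: [-0.7, -0.0, -0.1]
finger_gap: 0.085
finger_force: 0.0
6.3167 q [-88.194  -1.004 -61.231  -2.287 -30.289  98.858] p [-147.572 -196.189   58.496]
[[ 0.151 -0.988  0.02 ]
 [-0.989 -0.151  0.009]
 [-0.006 -0.021 -1.   ]]
F [-0.708 -0.013 -0.101] gap 0.08503976754278693 0.0
```

```bash
python3 -m jog '[{"translation":[-20,0,40],"roll":0,"jaw":85},{"translation":[-20,0,40],"roll":0,"jaw":85},{"translation":[-20,0,40],"roll":0,"jaw":85},{"translation":[-20,0,40],"roll":0,"jaw":85}]' ; python3 st.py
```

```text
time_s: 6.65
ee_pos: [-0.1603, -0.1914, 0.0262]
orientation: [[0.152, -0.987, 0.046], [-0.988, -0.151, 0.015], [-0.008, -0.048, -0.999]]
force: [-0.7, -0.5, 0.3]
finger_gap: 0.0851
finger_force: 0.0
6.65 q [-94.337   6.835 -61.158  -6.541 -23.186 109.111] p [-160.343 -191.413   26.247]
[[ 0.152 -0.987  0.046]
 [-0.988 -0.151  0.015]
 [-0.008 -0.048 -0.999]]
F [-0.7   -0.467  0.279] gap 0.08512337019670677 0.0
```

```bash
python3 -m jog '[{"translation":[40,0,-50],"roll":0,"jaw":85},{"translation":[40,0,-50],"roll":0,"jaw":85},{"translation":[40,0,-50],"roll":0,"jaw":85}]' ; python3 st.py
```

```text
time_s: 6.9
ee_pos: [-0.1568, -0.2376, 0.0801]
orientation: [[0.156, -0.987, 0.044], [-0.988, -0.156, -0.0], [0.007, -0.043, -0.999]]
force: [-1.0, -0.3, -0.5]
finger_gap: 0.0849
finger_force: 0.0
6.9 q [-92.479   0.611 -53.345  -4.23  -36.212 104.886] p [-156.82  -237.645   80.067]
[[ 0.156 -0.987  0.044]
 [-0.988 -0.156 -0.   ]
 [ 0.007 -0.043 -0.999]]
F [-1.036 -0.332 -0.475] gap 0.08486665521985379 0.0
```

```bash
cat > d.py <<'E'
import sys; from h import *
np.set_printoptions(precision=4,suppress=True)
s=bot.observe(); R=s['orientation']; p=s['ee_pos']*1000
t=np.array(eval(sys.argv[1])); d=R.T@(t-p); print('now',p.round(1),'z',R[:,2],'y',R[:,1],'delta tool',d.round(1),'n',np.linalg.norm(d).round())
E
python3 d.py '[350,-350,400]'; python3 - <<'E'
from h import *
for f in('scene0','side0'):
    W,p=pts(f)
    for (u,v) in [(760,60),(700,105),(560,110),(120,100),(200,40),(400,20)]: print(f,u,v,W[int(v/1.5),int(u/1.5)].round(2))
E
```

```text
now [-156.8 -237.6   80.1] z [ 0.0436 -0.0003 -0.999 ] y [-0.9868 -0.1563 -0.043 ] delta tool [ 192.4 -496.3 -297.5] n 610.0
scene0 760 60 [-2.07  1.66 -0.4 ]
scene0 700 105 [-2.09  1.46 -0.66]
scene0 560 110 [-2.06  0.7  -0.73]
scene0 120 100 [-1.43 -1.67 -0.55]
scene0 200 40 [-0.49 -0.66  0.1 ]
scene0 400 20 [-0.45 -0.02  0.2 ]
side0 760 60 [ 0.17 -0.01  0.49]
side0 700 105 [ 0.03 -1.17 -0.04]
side0 560 110 [ 0.44 -1.18 -0.13]
side0 120 100 [ 2.17 -0.85 -0.26]
side0 200 40 [ 2.16 -1.39 -0.2 ]
side0 400 20 [ 1.25 -1.67 -0.08]
```

```bash
python3 -m jog '[{"translation":[168,-346,-254],"roll":0,"jaw":85},{"translation":[168,-346,-254],"roll":0,"jaw":85},{"translation":[168,-346,-254],"roll":0,"jaw":85},{"translation":[168,-346,-254],"roll":0,"jaw":85},{"translation":[168,-346,-254],"roll":0,"jaw":85},{"translation":[168,-346,-254],"roll":0,"jaw":85},{"translation":[168,-346,-254],"roll":0,"jaw":85},{"translation":[168,-346,-254],"roll":0,"jaw":85},{"translation":[168,-346,-254],"roll":0,"jaw":85},{"translation":[168,-346,-254],"roll":0,"jaw":85}]' ; python3 d.py '[500,150,430]'; python3 d.py '[150,850,350]'
```

```text
time_s: 7.73
ee_pos: [0.1655, -0.3356, 0.3212]
orientation: [[0.154, -0.987, 0.049], [-0.988, -0.153, 0.013], [-0.005, -0.051, -0.999]]
force: [-0.5, -0.9, -0.1]
finger_gap: 0.0848
finger_force: 0.0
now [ 165.5 -335.6  321.2] z [ 0.0492  0.0126 -0.9987] y [-0.9869 -0.1531 -0.0505] delta tool [-429.  -410.   -86.1] n 600.0
now [ 165.5 -335.6  321.2] z [ 0.0492  0.0126 -0.9987] y [-0.9869 -0.1531 -0.0505] delta tool [-1174.1  -167.7   -14.6] n 1186.0
```

```bash
python3 -m jog '[{"translation":[-429,-410,-86],"roll":0,"jaw":85},{"translation":[-429,-410,-86],"roll":0,"jaw":85},{"translation":[-429,-410,-86],"roll":0,"jaw":85},{"translation":[-429,-410,-86],"roll":0,"jaw":85},{"translation":[-429,-410,-86],"roll":0,"jaw":85},{"translation":[-429,-410,-86],"roll":0,"jaw":85},{"translation":[-429,-410,-86],"roll":0,"jaw":85},{"translation":[-429,-410,-86],"roll":0,"jaw":85},{"translation":[-429,-410,-86],"roll":0,"jaw":85},{"translation":[-429,-410,-86],"roll":0,"jaw":85}]' ; python3 d.py '[500,150,430]'; python3 d.py '[150,850,350]'
```

```text
time_s: 8.57
ee_pos: [0.3963, 0.0018, 0.3963]
orientation: [[0.154, -0.987, 0.05], [-0.988, -0.153, 0.017], [-0.009, -0.052, -0.999]]
force: [0.4, 0.3, -0.1]
finger_gap: 0.0851
finger_force: 0.0
now [396.3   1.8 396.3] z [ 0.0504  0.0165 -0.9986] y [-0.9868 -0.1532 -0.0523] delta tool [-130.8 -126.8  -26. ] n 184.0
now [396.3   1.8 396.3] z [ 0.0504  0.0165 -0.9986] y [-0.9868 -0.1532 -0.0523] delta tool [-875.6  115.5   47.9] n 884.0
```

```bash
python3 -m jog '[{"translation":[-875,115,0],"roll":0,"jaw":85},{"translation":[-875,115,0],"roll":0,"jaw":85},{"translation":[-875,115,0],"roll":0,"jaw":85},{"translation":[-875,115,0],"roll":0,"jaw":85},{"translation":[-875,115,0],"roll":0,"jaw":85},{"translation":[-875,115,0],"roll":0,"jaw":85},{"translation":[-875,115,0],"roll":0,"jaw":85},{"translation":[-875,115,0],"roll":0,"jaw":85},{"translation":[-875,115,0],"roll":0,"jaw":85},{"translation":[-875,115,0],"roll":0,"jaw":85}]' >/dev/null; python3 d.py '[-60,850,350]'
```

```text
now [278.8 400.2 396.9] z [ 0.0477  0.0183 -0.9987] y [-0.987  -0.1526 -0.05  ] delta tool [-495.9  268.1   38.9] n 565.0
```

```bash
python3 -m jog '[{"translation":[-496,268,39],"roll":0,"jaw":85},{"translation":[-496,268,39],"roll":0,"jaw":85},{"translation":[-496,268,39],"roll":0,"jaw":85},{"translation":[-496,268,39],"roll":0,"jaw":85},{"translation":[-496,268,39],"roll":0,"jaw":85},{"translation":[-496,268,39],"roll":0,"jaw":85},{"translation":[-496,268,39],"roll":0,"jaw":85},{"translation":[-496,268,39],"roll":0,"jaw":85},{"translation":[-496,268,39],"roll":0,"jaw":85},{"translation":[-496,268,39],"roll":0,"jaw":85}]' >/dev/null; python3 d.py '[-60,850,350]';python3 -m jog '[{"translation":[-170,92,20],"roll":0,"jaw":85},{"translation":[-170,92,20],"roll":0,"jaw":85},{"translation":[-170,92,20],"roll":0,"jaw":85},{"translation":[-170,92,20],"roll":0,"jaw":85},{"translation":[-170,92,20],"roll":0,"jaw":85}]' >/dev/null; python3 st.py
```

```text
now [ 29.4 731.4 362.3] z [ 0.0466  0.0176 -0.9988] y [-0.9872 -0.1518 -0.0488] delta tool [-130.7   70.9   10.2] n 149.0
10.65 q [ 106.679   55.698   76.392    3.073 -110.33   -96.802] p [-79.627 873.872 338.693]
[[ 0.153 -0.987  0.046]
 [-0.988 -0.152  0.02 ]
 [-0.013 -0.049 -0.999]]
F [-0.516  1.992  1.022] gap 0.08533481496899009 0.0
```

```bash
python3 -m jog '[{"translation":[-200,20,0],"roll":0,"jaw":85},{"translation":[-200,20,0],"roll":0,"jaw":85},{"translation":[-200,20,0],"roll":0,"jaw":85},{"translation":[-200,20,0],"roll":0,"jaw":85},{"translation":[-200,20,0],"roll":0,"jaw":85}]' >/dev/null; python3 st.py
```

```text
11.0667 q [ 107.413   60.97    80.656    3.508 -107.482  -97.557] p [-100.276  910.78   289.044]
[[ 0.153 -0.987  0.044]
 [-0.987 -0.151  0.054]
 [-0.046 -0.052 -0.998]]
F [-0.116 -0.003  0.782] gap 0.08513705292356458 0.0
```

```bash
python3 -m jog '[{"translation":[-365,40,-158],"roll":0,"jaw":85},{"translation":[-365,40,-158],"roll":0,"jaw":85},{"translation":[-365,40,-158],"roll":0,"jaw":85},{"translation":[-365,40,-158],"roll":0,"jaw":85},{"translation":[-365,40,-158],"roll":0,"jaw":85},{"translation":[-365,40,-158],"roll":0,"jaw":85}]' >/dev/null; python3 st.py
```

```text
11.5667 q [ 109.036   60.98    80.632    3.969 -106.031  -99.017] p [-126.102  914.968  290.45 ]
[[ 0.155 -0.987  0.043]
 [-0.985 -0.151  0.081]
 [-0.073 -0.054 -0.996]]
F [-0.116 -0.264 -0.116] gap 0.08482512076727143 0.0
```

```bash
python3 -m jog '[{"translation":[-380,0,-158],"roll":0,"jaw":85}]' ; python3 st.py;python3 -m jog '[{"translation":[-380,0,-158],"roll":0,"jaw":85}]' ; python3 st.py
```

```text
time_s: 11.65
ee_pos: [-0.1282, 0.9212, 0.2927]
orientation: [[0.156, -0.987, 0.041], [-0.983, -0.151, 0.105], [-0.097, -0.056, -0.994]]
force: [-0.0, -0.4, 0.0]
finger_gap: 0.0854
finger_force: 0.0
11.65 q [ 109.145   60.911   80.576    4.321 -104.703  -99.005] p [-128.162  921.186  292.699]
[[ 0.156 -0.987  0.041]
 [-0.983 -0.151  0.105]
 [-0.097 -0.056 -0.994]]
F [-0.043 -0.364  0.045] gap 0.08538626020694058 0.0
time_s: 11.73
ee_pos: [-0.1296, 0.9274, 0.2976]
orientation: [[0.157, -0.987, 0.039], [-0.98, -0.15, 0.132], [-0.124, -0.059, -0.99]]
force: [0.2, 0.3, -0.2]
finger_gap: 0.0851
finger_force: 0.0
11.7333 q [ 109.238   60.734   80.59     4.74  -103.371  -99.   ] p [-129.619  927.399  297.589]
[[ 0.157 -0.987  0.039]
 [-0.98  -0.15   0.132]
 [-0.124 -0.059 -0.99 ]]
F [ 0.206  0.289 -0.225] gap 0.08511943100335934 0.0
```

```bash
python3 -m jog '[{"translation":[-360,170,-150],"roll":0,"jaw":85}]'>/dev/null;python3 -m jog '[{"translation":[-360,170,-150],"roll":0,"jaw":85}]' >/dev/null; python3 st.py
```

```text
11.9 q [ 111.414   60.401   80.624    5.691 -101.201 -101.041] p [-163.702  932.278  307.636]
[[ 0.156 -0.987  0.034]
 [-0.972 -0.148  0.18 ]
 [-0.173 -0.061 -0.983]]
F [-0.304 -0.554 -0.476] gap 0.08505461707285049 0.0
```

```bash
python3 - <<'E'
from h import *
W,p=pts('scene0')
for (u,v) in [(225,30),(225,55),(517,40),(517,72),(600,75),(635,60),(690,85),(720,130),(640,118),(590,30),(300,40)]: print(u,v,W[int(v/1.5),int(u/1.5)].round(2))
z=W[...,2]; m=(np.abs(z)<.01); print('table x,y range',np.nanpercentile(W[m][:,0],[1,50,99]),np.nanpercentile(W[m][:,1],[1,99]))
E
```

```text
225 30 [-0.54 -0.59  0.12]
225 55 [-0.48 -0.58  0.06]
517 40 [-0.51  0.31  0.14]
517 72 [-0.49  0.32  0.05]
600 75 [-0.59  0.58  0.02]
635 60 [-0.52  0.65  0.09]
690 85 [-0.46  0.8   0.06]
720 130 [-1.97  1.57 -0.74]
640 118 [-2.06  1.15 -0.74]
590 30 [-0.73  0.54  0.11]
300 40 [-0.73 -0.41  0.04]
table x,y range [-0.23397556  0.63708196  0.9451958 ] [-0.78388602  0.78691992]
```

```bash
python3 -m jog '[{"translation":[16,150,0],"roll":0,"jaw":85},{"translation":[16,150,0],"roll":0,"jaw":85},{"translation":[16,150,0],"roll":0,"jaw":85},{"translation":[16,150,0],"roll":0,"jaw":85}]' ; python3 -m jog '[{"translation":[-380,66,-100],"roll":0,"jaw":85}]' >/dev/null;python3 -m jog '[{"translation":[-380,66,-100],"roll":0,"jaw":85}]' >/dev/null; python3 -m jog '[{"translation":[-380,66,-90],"roll":0,"jaw":85}]' ; python3 -m jog '[{"translation":[-380,66,-80],"roll":0,"jaw":85}]' >/dev/null;python3 -m jog '[{"translation":[-380,66,-80],"roll":0,"jaw":85}]' >/dev/null; python3 st.py
```

```text
time_s: 12.23
ee_pos: [-0.3163, 0.8912, 0.2957]
orientation: [[0.163, -0.986, 0.032], [-0.972, -0.155, 0.178], [-0.171, -0.06, -0.983]]
force: [-1.0, 0.1, 0.2]
finger_gap: 0.0849
finger_force: 0.0
time_s: 12.48
ee_pos: [-0.3218, 0.915, 0.3018]
orientation: [[0.164, -0.986, 0.012], [-0.956, -0.155, 0.25], [-0.245, -0.053, -0.968]]
force: [0.3, 0.4, 0.6]
finger_gap: 0.0847
finger_force: 0.0
12.65 q [ 121.263   61.314   80.61     8.862  -94.057 -110.098] p [-325.485  928.519  310.488]
[[ 0.162 -0.987 -0.003]
 [-0.941 -0.155  0.301]
 [-0.298 -0.046 -0.954]]
F [-0.357 -0.195  0.669] gap 0.08518429697561371 0.0
```

```bash
python3 -m jog '[{"translation":[-380,80,-60],"roll":0,"jaw":85}]' >/dev/null;python3 -m jog '[{"translation":[-380,80,-60],"roll":0,"jaw":85}]' >/dev/null; python3 -m jog '[{"translation":[-380,80,-50],"roll":0,"jaw":85}]' >/dev/null; python3 -m jog '[{"translation":[-380,80,-40],"roll":0,"jaw":85}]' >/dev/null;python3 -m jog '[{"translation":[-380,80,-30],"roll":0,"jaw":85}]' >/dev/null;python3 -m jog '[{"translation":[-380,80,-20],"roll":0,"jaw":85}]' >/dev/null;python3 -m jog '[{"translation":[-380,80,-10],"roll":0,"jaw":85}]' >/dev/null;python3 -m jog '[{"translation":[-380,80,0],"roll":0,"jaw":85}]' >/dev/null; python3 -m jog '[{"translation":[-380,80,0],"roll":0,"jaw":85}]' >/dev/null; python3 st.py
```

```text
13.4 q [ 122.16    61.45    80.597   12.402  -80.695 -111.155] p [-358.982  982.694  346.087]
[[ 0.153 -0.986 -0.07 ]
 [-0.844 -0.167  0.51 ]
 [-0.514 -0.019 -0.857]]
F [ 0.603  0.509 -0.157] gap 0.08492449350089443 0.0
```

```bash
python3 d.py '[330,520,450]'
```

```text
now [-359.   982.7  346.1] z [-0.0701  0.5097 -0.8575] y [-0.9858 -0.1669 -0.0186] delta tool [ 442.2 -603.9 -373.3] n 836.0
```

```bash
python3 -m jog '[{"translation":[442,-604,-373],"roll":0.02,"jaw":85},{"translation":[442,-604,-373],"roll":0.02,"jaw":85},{"translation":[442,-604,-373],"roll":0.02,"jaw":85},{"translation":[442,-604,-373],"roll":0.02,"jaw":85},{"translation":[442,-604,-373],"roll":0.02,"jaw":85},{"translation":[442,-604,-373],"roll":0.02,"jaw":85},{"translation":[442,-604,-373],"roll":0.02,"jaw":85},{"translation":[442,-604,-373],"roll":0.02,"jaw":85},{"translation":[442,-604,-373],"roll":0.02,"jaw":85},{"translation":[442,-604,-373],"roll":0.02,"jaw":85}]' ; python3 d.py '[400,400,450]'
```

```text
time_s: 14.23
ee_pos: [-0.0524, 0.7789, 0.396]
orientation: [[0.133, -0.989, -0.07], [-0.847, -0.15, 0.51], [-0.514, -0.009, -0.857]]
force: [-0.8, 0.9, 1.0]
finger_gap: 0.085
finger_force: 0.0
now [-52.4 778.9 396. ] z [-0.0698  0.5098 -0.8575] y [-0.9886 -0.15   -0.0088] delta tool [ 353.5 -390.9 -271. ] n 593.0
```

```bash
python3 -m jog '[{"translation":[353,-391,-271],"roll":0,"jaw":85},{"translation":[353,-391,-271],"roll":0,"jaw":85},{"translation":[353,-391,-271],"roll":0,"jaw":85},{"translation":[353,-391,-271],"roll":0,"jaw":85},{"translation":[353,-391,-271],"roll":0,"jaw":85},{"translation":[353,-391,-271],"roll":0,"jaw":85},{"translation":[353,-391,-271],"roll":0,"jaw":85},{"translation":[353,-391,-271],"roll":0,"jaw":85},{"translation":[353,-391,-271],"roll":0,"jaw":85},{"translation":[353,-391,-271],"roll":0,"jaw":85}]' ; python3 d.py '[530,-100,400]'
```

```text
time_s: 15.07
ee_pos: [0.2652, 0.5127, 0.4352]
orientation: [[0.134, -0.989, -0.068], [-0.847, -0.15, 0.511], [-0.515, -0.011, -0.857]]
force: [0.6, 0.9, -0.5]
finger_gap: 0.0852
finger_force: 0.0
now [265.2 512.7 435.2] z [-0.0683  0.5106 -0.8571] y [-0.9886 -0.1503 -0.0108] delta tool [ 572.4 -169.3 -300.7] n 668.0
```

```bash
python3 -m jog '[{"translation":[572,-169,-301],"roll":0,"jaw":85},{"translation":[572,-169,-301],"roll":0,"jaw":85},{"translation":[572,-169,-301],"roll":0,"jaw":85},{"translation":[572,-169,-301],"roll":0,"jaw":85},{"translation":[572,-169,-301],"roll":0,"jaw":85},{"translation":[572,-169,-301],"roll":0,"jaw":85},{"translation":[572,-169,-301],"roll":0,"jaw":85},{"translation":[572,-169,-301],"roll":0,"jaw":85},{"translation":[572,-169,-301],"roll":0,"jaw":85},{"translation":[572,-169,-301],"roll":0,"jaw":85}]' ; python3 d.py '[527,-160,330]'; python3 d.py '[527,-270,120]'
```

```text
time_s: 15.9
ee_pos: [0.4294, 0.13, 0.414]
orientation: [[0.134, -0.989, -0.066], [-0.848, -0.149, 0.509], [-0.513, -0.013, -0.858]]
force: [1.4, 0.9, 0.5]
finger_gap: 0.0853
finger_force: 0.0
now [429.4 130.  414. ] z [-0.0656  0.5087 -0.8585] y [-0.9888 -0.149  -0.0127] delta tool [302.2 -52.2 -81.8] n 317.0
now [429.4 130.  414. ] z [-0.0656  0.5087 -0.8585] y [-0.9888 -0.149  -0.0127] delta tool [503.1 -33.2  42.5] n 506.0
```

```bash
python3 -m jog '[{"translation":[302,-52,-82],"roll":0,"jaw":85},{"translation":[302,-52,-82],"roll":0,"jaw":85},{"translation":[302,-52,-82],"roll":0,"jaw":85},{"translation":[302,-52,-82],"roll":0,"jaw":85},{"translation":[302,-52,-82],"roll":0,"jaw":85},{"translation":[302,-52,-82],"roll":0,"jaw":85},{"translation":[302,-52,-82],"roll":0,"jaw":85},{"translation":[503,-33,42],"roll":0,"jaw":85},{"translation":[503,-33,42],"roll":0,"jaw":85},{"translation":[503,-33,42],"roll":0,"jaw":85}]' ; python3 d.py '[527,-270,120]'
python3 - <<'E'
from h import *
save('scene','s2')
save('side','d2')
for f in('s2','d2'):
    W,p=pts(f); z=W[...,2]
    m=(np.abs(W[...,0]-.525)<.06)&(np.abs(W[...,1]+.255)<.045)&(z>.028)&(z<.045)
    n,l,st,_=cv2.connectedComponentsWithStats(m.astype(np.uint8)); i=1+np.argmax(st[1:,4]); q=W[l==i]
    t=q[np.abs(q[:,2]-.037)<.005]
    print(f,len(t),cv2.minAreaRect(t[:,:2].astype(np.float32)*1000),np.median(t[:,2]))
E
```

```text
time_s: 16.73
ee_pos: [0.5226, -0.2019, 0.2287]
orientation: [[0.134, -0.989, -0.066], [-0.849, -0.149, 0.506], [-0.51, -0.012, -0.86]]
force: [1.1, 0.1, 0.1]
finger_gap: 0.085
finger_force: 0.0
now [ 522.6 -201.9  228.7] z [-0.0661  0.5063 -0.8598] y [-0.9888 -0.1487 -0.0115] delta tool [113.9   7.1  58.6] n 128.0
s2 118 ((524.8228149414062, -254.5341796875), (39.9281005859375, 30.436349868774414), 11.011432647705078) 0.03581807629800232
d2 70 ((519.7457275390625, -254.59751892089844), (39.529964447021484, 31.277753829956055), 9.73598861694336) 0.03398953741616806
```

```bash
python3 -m jog '[{"translation":[149,8,62],"roll":0,"jaw":85},{"translation":[149,8,62],"roll":0,"jaw":85},{"translation":[149,8,62],"roll":0,"jaw":85},{"translation":[149,8,62],"roll":0,"jaw":85},{"translation":[149,8,62],"roll":0,"jaw":85}]' ; python3 d.py '[524,-247.5,13]'
```

```text
time_s: 17.25
ee_pos: [0.5277, -0.2978, 0.0933]
orientation: [[0.125, -0.989, -0.075], [-0.847, -0.146, 0.511], [-0.517, -0.001, -0.856]]
force: [-0.9, 1.4, -1.4]
finger_gap: 0.0852
finger_force: 0.0
now [ 527.7 -297.8   93.3] z [-0.0745  0.5114 -0.8561] y [-0.9893 -0.1456 -0.0009] delta tool [-1.6 -3.6 94.8] n 95.0
```

```bash
python3 -m jog '[{"translation":[-2,-3,35],"roll":0,"jaw":85},{"translation":[-2,-3,70],"roll":0,"jaw":85},{"translation":[-2,-3,95],"roll":0,"jaw":85},{"translation":[-2,-3,95],"roll":0,"jaw":85},{"translation":[-2,-3,95],"roll":0,"jaw":30},{"translation":[-2,-3,95],"roll":0,"jaw":30},{"translation":[-2,-3,95],"roll":0,"jaw":30},{"translation":[-2,-3,95],"roll":0,"jaw":30},{"translation":[-2,-3,95],"roll":0,"jaw":30}]' 25 ; python3 d.py '[524,-247.5,13]'; python3 -c "
from h import *
save('wrist','w3',None,1.2)
save('scene','s3',(60,130,220,270),4)"
```

```text
time_s: 18.0
ee_pos: [0.527, -0.2478, 0.0216]
orientation: [[0.134, -0.989, -0.065], [-0.85, -0.149, 0.506], [-0.51, -0.013, -0.86]]
force: [1.5, -1.2, 6.0]
finger_gap: 0.0396
finger_force: 25.9
now [ 527.  -247.8   21.6] z [-0.0652  0.506  -0.86  ] y [-0.9888 -0.1487 -0.0126] delta tool [3.7 3.  7.7] n 9.0
```

View pics/s3.png

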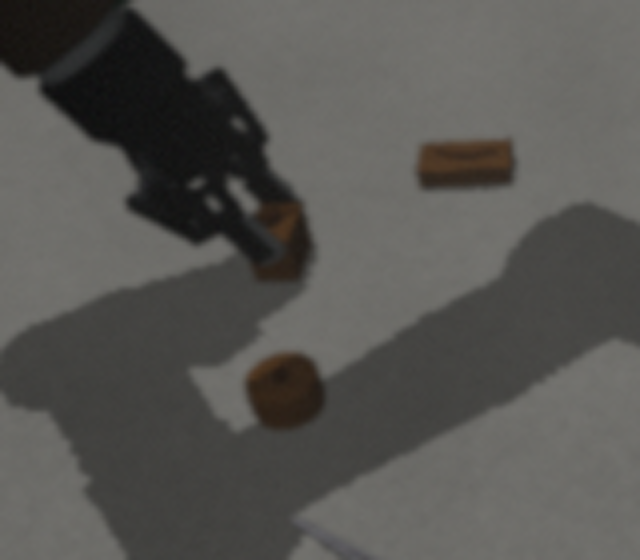

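```bash
python3 -m jog '[{"translation":[-21,-1,-34],"roll":0,"jaw":30},{"translation":[-41,-1,-69],"roll":0,"jaw":30},{"translation":[-41,-1,-69],"roll":0,"jaw":30},{"translation":[-41,-1,-69],"roll":0,"jaw":30}]' ; python3 d.py '[512,0,102]'; python3 - <<'E'
from h import *
save('scene','s4')
W,p=pts('s4'); z=W[...,2]
P=np.array(bot.observe()['ee_pos']); d=W-P
m=(np.linalg.norm(d,axis=-1)<.07)&(p[...,0].astype(int)>p[...,2]+12)
q=W[m]; print(len(q)); print('zmin/max',np.percentile(q[:,2],[1,5,50,95,99])); t=q[q[:,2]>np.percentile(q[:,2],95)-.004]; print('top',t.mean(0),cv2.minAreaRect(t[:,:2].astype(np.float32)*1000))
E
```

```text
time_s: 18.43
ee_pos: [0.5277, -0.2479, 0.103]
orientation: [[0.136, -0.989, -0.062], [-0.85, -0.148, 0.505], [-0.508, -0.016, -0.861]]
force: [0.5, -0.0, -1.0]
finger_gap: 0.0394
finger_force: 25.6
now [ 527.7 -247.9  103. ] z [-0.0621  0.5047 -0.8611] y [-0.9888 -0.1483 -0.0157] delta tool [-212.5  -21.3  127. ] n 248.0
138
zmin/max [0.08524254 0.08673044 0.11583601 0.12178175 0.12528146]
top [ 0.52478579 -0.25012791  0.1202655 ] ((524.234375, -251.7257080078125), (30.17706298828125, 24.324188232421875), 7.838789939880371)
```

```bash
python3 -m jog '[{"translation":[-212,-21,127],"roll":0,"jaw":30},{"translation":[-212,-21,127],"roll":0,"jaw":30},{"translation":[-212,-21,127],"roll":0,"jaw":30},{"translation":[-212,-21,127],"roll":0,"jaw":30},{"translation":[-212,-21,127],"roll":0,"jaw":30},{"translation":[-212,-21,127],"roll":0,"jaw":30},{"translation":[-212,-21,127],"roll":0,"jaw":30},{"translation":[-212,-21,127],"roll":0,"jaw":30}]' >/dev/null; python3 d.py '[498.6,91.6,64]'; python3 - <<'E'
from h import *
save('scene','s5',(200,140,360,260),5)
W,p=pts('s5'); z=W[...,2]
P=np.array(bot.observe()['ee_pos']); d=W-P
m=(np.linalg.norm(d,axis=-1)<.07)&(p[...,0].astype(int)>p[...,2]+12)
q=W[m]; print(len(q)); print('zmin/max',np.percentile(q[:,2],[1,5,50,95,99])); t=q[q[:,2]>np.percentile(q[:,2],90)-.004]; print('top',t.mean(0),cv2.minAreaRect(t[:,:2].astype(np.float32)*1000))
# channel walls etc in scope frame using nominal pose
th=np.radians(8.75); ys=np.array([-np.cos(th),-np.sin(th)]); xs=np.array([-np.sin(th),np.cos(th)]); O=np.array([.4922,.0841])
Z=np.load('pics/scene0.npz'); W0,_=pts('scene0'); D=W0[...,:2]-O; X=D@xs*1000; Y=D@ys*1000; H=W0[...,2]*1000
for y0 in range(-150,60,10):
    s=(np.abs(Y-y0)<5)&(np.abs(X)<45)&(H<90)
    o=np.argsort(X[s]); print(y0,' '.join(f'{a:.0f}:{b:.0f}' for a,b in zip(X[s][o][::3],H[s][o][::3])))
E
```

```text
now [508.8   2.7  98.5] z [-0.0724  0.5076 -0.8585] y [-0.9883 -0.1524 -0.0068] delta tool [-59.1  -3.3  75.5] n 96.0
111
zmin/max [0.0794768  0.08089831 0.10894696 0.1161013  0.11963705]
top [0.5054274  0.00359117 0.11345351] ((508.5891418457031, 3.8090686798095703), (40.30388259887695, 20.001667022705078), 20.540918350219727)
-150 -43:22 -41:21 -38:22 -36:21 -34:25 -32:22 -29:22 -27:23 -24:26 -22:23 -20:23 -17:24 -15:23 -15:24 -13:22 -10:26 -8:23 -6:24 -3:22 -1:25 1:23 4:24 6:22 8:24 11:23 13:24 15:23 18:25 20:25 22:29 24:28 27:25 29:22 31:22 34:20 36:22 39:21 41:24 43:22
-140 -44:21 -43:22 -41:19 -39:22 -37:21 -34:22 -34:20 -32:21 -29:23 -27:24 -25:27 -22:29 -22:27 -20:25 -18:24 -15:26 -13:27 -8:23 -6:23 -4:24 -4:24 -1:23 1:23 3:23 6:25 6:22 8:24 11:24 13:24 15:25 18:26 20:24 22:28 22:28 25:30 27:24 29:23 32:24 32:22 34:22 36:20 39:22 41:21 43:23 43:22
-130 -44:21 -42:23 -39:23 -37:20 -35:22 -32:23 -30:23 -27:24 -25:26 -22:29 -20:25 -18:21 -16:25 -15:31 -13:23 -13:23 -13:36 -11:31 -11:35 -8:24 -8:36 -6:26 -6:31 -4:23 -4:30 -1:24 -1:33 1:26 1:35 1:33 3:31 3:30 6:33 6:27 8:34 8:31 1
[... 3031 characters left out ...]
21 -36:23 -33:22 -33:23 -30:22 -25:32 -22:32 -19:28 -17:24 -14:25 -12:23 -9:25 -6:25 -3:24 2:26 5:24 7:24 13:26 15:24 18:29 20:31 26:23 29:22 31:23 37:22 39:21 42:23 44:23
30 -44:21 -42:22 -39:22 -39:21 -33:20 -28:25 -25:35 -22:33 -17:24 -14:25 -12:24 -9:22 -6:23 -4:32 -1:30 2:23 2:22 4:24 7:24 10:32 13:23 18:29 21:32 23:33 26:24 31:21 34:23 37:22 39:23 42:22 45:20
40 -45:23 -42:20 -36:22 -33:23 -31:21 -25:32 -23:32 -20:29 -17:23 -15:23 -12:35 -9:34 -6:32 -6:34 -4:34 -1:33 -1:33 2:32 4:34 4:28 7:33 10:34 12:33 12:27 15:23 18:29 23:35 26:24 29:20 31:22 37:22 40:21
50 -45:22 -42:21 -37:22 -34:21 -31:22 -26:32 -20:31 -17:28 -12:33 -4:31 -1:33 2:34 15:25 18:28 21:29 26:25 29:23 32:23 37:23 40:21
```

View pics/s5.png

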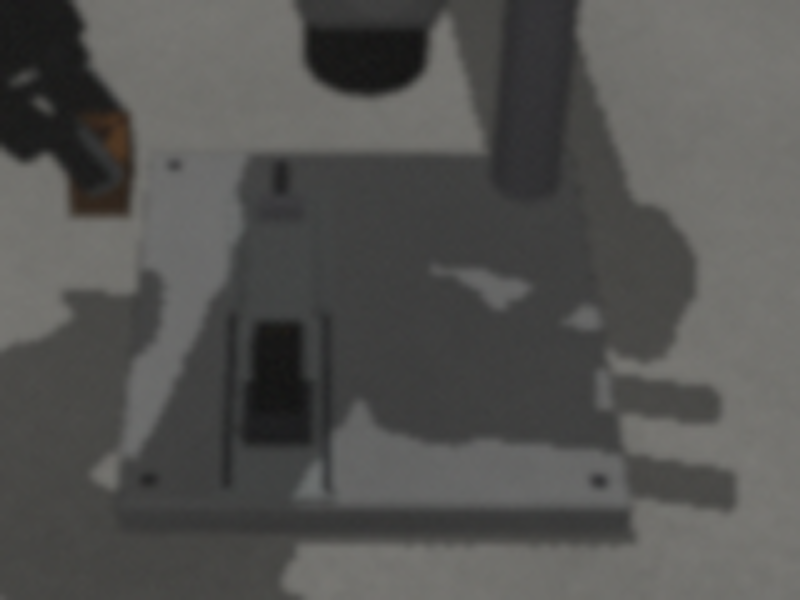

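```bash
python3 -m jog '[{"translation":[-15,0,20],"roll":0,"jaw":30},{"translation":[-30,0,40],"roll":0,"jaw":30},{"translation":[-45,0,60],"roll":0,"jaw":30},{"translation":[-59,0,76],"roll":0,"jaw":30},{"translation":[-59,0,76],"roll":0,"jaw":30},{"translation":[-59,0,76],"roll":0,"jaw":30}]' ; python3 d.py '[495.2,91.4,46]'; python3 -c "
from h import *
save('scene','s6',(200,140,360,260),5)
save('wrist','w6',None,1.2)"
```

```text
time_s: 19.7
ee_pos: [0.4967, 0.0887, 0.0633]
orientation: [[0.131, -0.989, -0.07], [-0.849, -0.149, 0.507], [-0.512, -0.007, -0.859]]
force: [0.3, -0.3, -0.5]
finger_gap: 0.0393
finger_force: 25.6
now [496.7  88.7  63.3] z [-0.0701  0.5071 -0.859 ] y [-0.9889 -0.1486 -0.007 ] delta tool [ 6.3  1.2 16.3] n 18.0
```

View pics/s6.png

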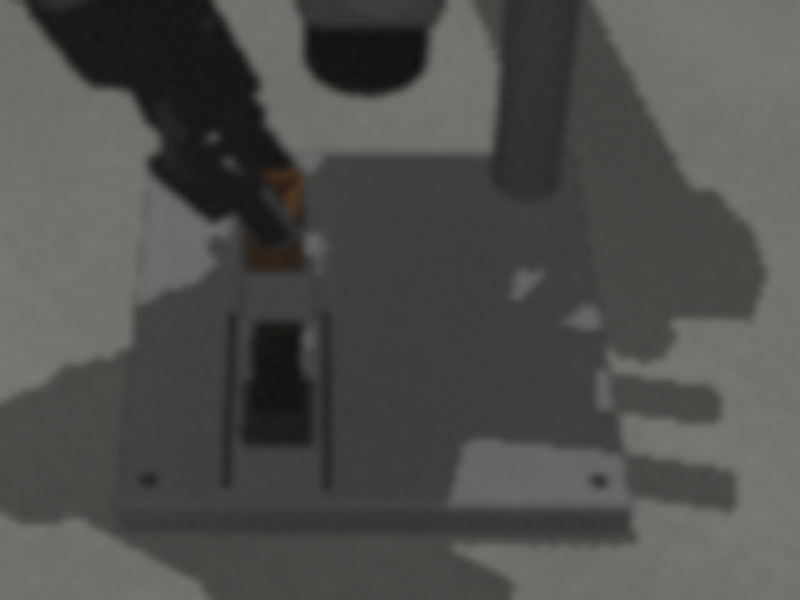

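```bash
python3 -m jog '[{"translation":[-1,0,3],"roll":0,"jaw":30},{"translation":[3,1,10],"roll":0,"jaw":30},{"translation":[6,1,15],"roll":0,"jaw":30},{"translation":[6,1,15],"roll":0,"jaw":30},{"translation":[6,1,15],"roll":0,"jaw":30}]' ; python3 d.py '[495.2,91.4,44]'; python3 - <<'E'
from h import *
save('scene','s7',(240,150,320,210),8)
W,p=pts('s7'); 
th=np.radians(8.75); ys=np.array([-np.cos(th),-np.sin(th)]); xs=np.array([-np.sin(th),np.cos(th)]); O=np.array([.4922,.0841])
D=W[...,:2]-O; X=D@xs*1000; Y=D@ys*1000; H=W[...,2]*1000
m=(p[...,0].astype(int)>p[...,2]+12)&(abs(X)<40)&(abs(Y)<50)&(H<100)
print(m.sum(),'X',np.percentile(X[m],[2,98]),'Y',np.percentile(Y[m],[2,98]),'H',np.percentile(H[m],[2,50,90,98]))
t=m&(H>54); print('top X',np.percentile(X[t],[2,98]),'Y',np.percentile(Y[t],[2,98]),np.median(H[t]))
E
```

```text
time_s: 20.22
ee_pos: [0.4953, 0.0915, 0.0476]
orientation: [[0.131, -0.989, -0.07], [-0.849, -0.148, 0.508], [-0.512, -0.007, -0.859]]
force: [0.2, -1.3, -0.6]
finger_gap: 0.0396
finger_force: 25.6
now [495.3  91.5  47.6] z [-0.0697  0.5077 -0.8587] y [-0.9889 -0.1483 -0.0074] delta tool [1.9 0.2 3. ] n 4.0
96 X [-10.46110551  15.08310742] Y [-28.36301026  15.96791533] H [29.61863922 60.60101143 64.20816447 68.79672672]
top X [-3.01461436 15.08509062] Y [-20.18230627  16.0436084 ] 62.09229346673595
```

```bash
python3 -m jog '[{"translation":[0.5,0,1],"roll":0,"jaw":30},{"translation":[1,0,2],"roll":0,"jaw":30},{"translation":[1.5,0,2.6],"roll":0,"jaw":30},{"translation":[1.5,0,2.6],"roll":0,"jaw":30}]' ; python3 d.py '[495.2,91.4,44]'; python3 - <<'E'
from h import *
save('scene','s8')
W,p=pts('s8'); 
th=np.radians(8.75); ys=np.array([-np.cos(th),-np.sin(th)]); xs=np.array([-np.sin(th),np.cos(th)]); O=np.array([.4922,.0841])
D=W[...,:2]-O; X=D@xs*1000; Y=D@ys*1000; H=W[...,2]*1000
m=(p[...,0].astype(int)>p[...,2]+12)&(abs(X)<40)&(abs(Y)<50)&(H<100)
t=m&(H>54); print('top X',np.percentile(X[t],[2,98]),'Y',np.percentile(Y[t],[2,98]),np.median(H[t]))
E
```

```text
time_s: 20.6
ee_pos: [0.4958, 0.0921, 0.0456]
orientation: [[0.133, -0.989, -0.069], [-0.848, -0.149, 0.508], [-0.513, -0.009, -0.859]]
force: [-0.7, -0.1, 0.9]
finger_gap: 0.0397
finger_force: 25.7
now [495.8  92.1  45.6] z [-0.0685  0.5081 -0.8586] y [-0.9888 -0.1492 -0.0094] delta tool [1.3 0.7 1.1] n 2.0
top X [-3.05523733 15.09114688] Y [-21.80486168  13.95439855] 60.235679003392335
```

```bash
python3 -m jog '[{"translation":[0,0,0],"roll":0,"jaw":46},{"translation":[0,0,0],"roll":0,"jaw":56},{"translation":[0,0,0],"roll":0,"jaw":66},{"translation":[0,0,0],"roll":0,"jaw":66},{"translation":[0,0,0],"roll":0,"jaw":66},{"translation":[0,0,-30],"roll":0,"jaw":66},{"translation":[0,0,-65],"roll":0,"jaw":66},{"translation":[0,0,-95],"roll":0,"jaw":66},{"translation":[0,0,-95],"roll":0,"jaw":66}]' ; python3 - <<'E'
from h import *
save('scene','s9',(200,140,360,260),5)
W,p=pts('s9'); 
th=np.radians(8.75); ys=np.array([-np.cos(th),-np.sin(th)]); xs=np.array([-np.sin(th),np.cos(th)]); O=np.array([.4922,.0841])
D=W[...,:2]-O; X=D@xs*1000; Y=D@ys*1000; H=W[...,2]*1000
m=(p[...,0].astype(int)>p[...,2]+12)&(abs(X)<40)&(abs(Y)<50)&(H<100)
t=m&(H>54); print('top X',np.percentile(X[t],[2,98]),'Y',np.percentile(Y[t],[2,98]),np.median(H[t]),cv2.minAreaRect(np.stack([X[t],Y[t]],-1).astype(np.float32)))
f=(H>73)&(H<82)&(abs(X)<16)&(Y<-80)&(Y>-135); print('fin top',f.sum(),np.percentile(X[f],[2,98]),np.percentile(Y[f],[2,98]),np.median(H[f]))
s=bot.observe(); P=s['ee_pos']; print('TCP scope',(P[:2]-O)@xs*1000,(P[:2]-O)@ys*1000,P[2]*1000)
# target behind fin: scope x=4,y=-150,z over floor 28
for y in(-150,-140): print(y,O+.004*xs+y/1000*ys)
E
```

```text
time_s: 21.4
ee_pos: [0.5058, 0.0413, 0.1319]
orientation: [[0.137, -0.989, -0.059], [-0.85, -0.148, 0.506], [-0.509, -0.02, -0.861]]
force: [-0.2, 0.1, -0.0]
finger_gap: 0.066
finger_force: 0.0
top X [-13.09328494  15.08871086] Y [-24.70679527  14.73154517] 59.529828080488954 ((0.8545770645141602, -4.459478378295898), (28.468734741210938, 41.7849235534668), 0.013527466915547848)
fin top 45 [-10.36078294  10.43938701] [-119.68339759 -107.08064383] 76.34840894035932
TCP scope -42.807417508602526 -5.567836038986928 129.61856112998075
-150 [0.63984573 0.11087195]
-140 [0.62996212 0.10935072]
```

View pics/s9.png

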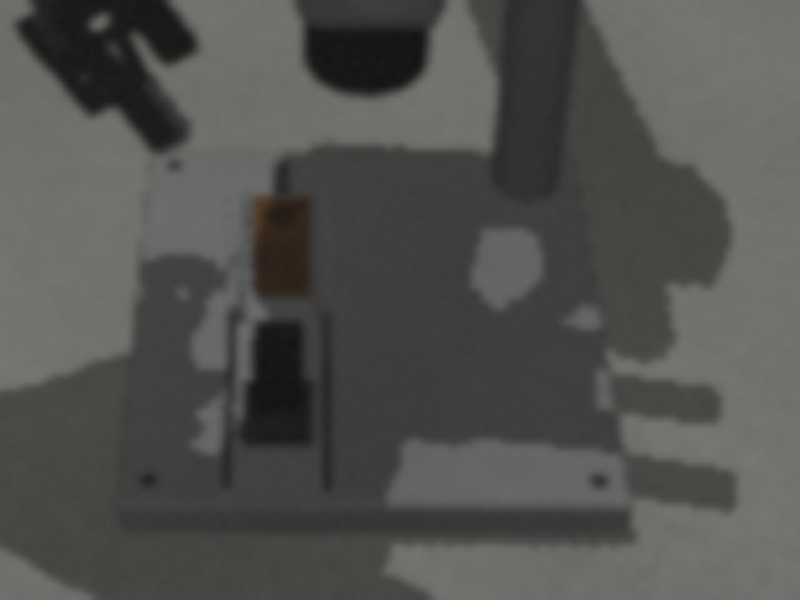

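```bash
python3 -m jog '[{"translation":[0,-45,-8],"roll":0,"jaw":0},{"translation":[0,-90,-8],"roll":0,"jaw":0},{"translation":[0,-120,-8],"roll":0,"jaw":0},{"translation":[0,-142,-8],"roll":0,"jaw":0},{"translation":[0,-142,-8],"roll":0,"jaw":0}]' ; python3 d.py '[639.5,112.8,50]'
```

```text
time_s: 21.87
ee_pos: [0.646, 0.0621, 0.1324]
orientation: [[0.133, -0.989, -0.069], [-0.848, -0.149, 0.508], [-0.513, -0.008, -0.859]]
force: [1.2, -0.3, -0.0]
finger_gap: 0.0052
finger_force: 0.0
now [646.   62.1 132.4] z [-0.0694  0.5079 -0.8586] y [-0.9887 -0.1494 -0.0084] delta tool [-1.7 -0.4 97. ] n 97.0
```

```bash
python3 -m jog '[{"translation":[-2,0,35],"roll":0,"jaw":0},{"translation":[-2,0,70],"roll":0,"jaw":0},{"translation":[-2,0,97],"roll":0,"jaw":0},{"translation":[-2,0,97],"roll":0,"jaw":0},{"translation":[-2,0,97],"roll":0,"jaw":0}]' ; python3 d.py '[639.5,112.8,50]'; python3 -c "
from h import *
save('scene','s10',(200,140,360,260),5)"
```

```text
time_s: 22.28
ee_pos: [0.6342, 0.1122, 0.0505]
orientation: [[0.131, -0.989, -0.074], [-0.849, -0.15, 0.507], [-0.512, -0.004, -0.859]]
force: [0.5, -0.1, 0.0]
finger_gap: 0.0003
finger_force: 0.0
now [634.2 112.2  50.5] z [-0.074   0.507  -0.8588] y [-0.9886 -0.1504 -0.0036] delta tool [ 0.5 -5.3  0.4] n 5.0
```

View pics/s10.png

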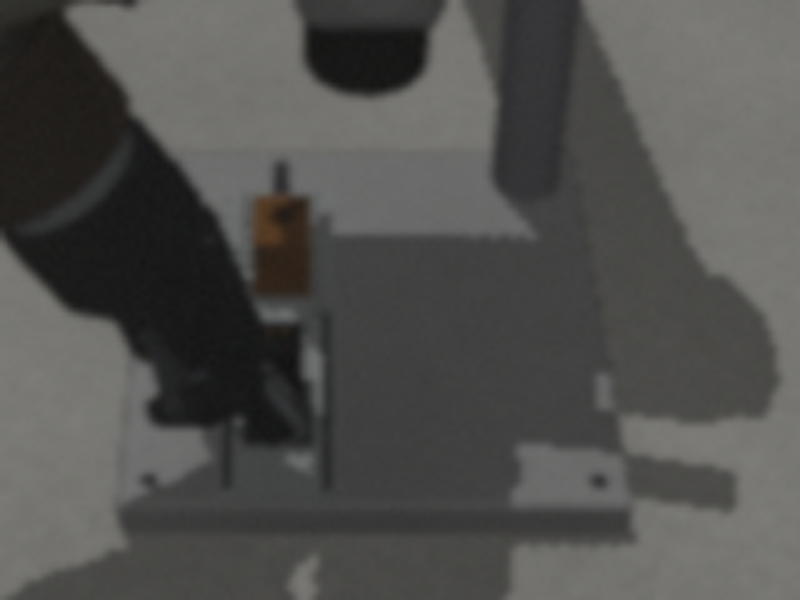

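```bash
cat > f.py <<'E'
from h import *
th=np.radians(8.75); ys=np.array([-np.cos(th),-np.sin(th),0]); xs=np.array([-np.sin(th),np.cos(th),0]); O=np.array([.4922,.0841,0])
s=bot.observe(); P=s['ee_pos']-O; print('t %.2f TCP scope x %.1f y %.1f z %.1f  Fy %.2f Fx %.2f Fz %.2f'%(s['time_s'],P@xs*1000,P@ys*1000,P[2]*1000,s['force']@ys,s['force']@xs,s['force'][2]))
E
python3 -m jog '[{"translation":[0,4,0],"roll":0,"jaw":0},{"translation":[0,8,0],"roll":0,"jaw":0},{"translation":[0,12,0],"roll":0,"jaw":0},{"translation":[0,16,0],"roll":0,"jaw":0}]' >/dev/null; python3 f.py; python3 -m jog '[{"translation":[0,3,0],"roll":0,"jaw":0},{"translation":[0,6,0],"roll":0,"jaw":0},{"translation":[0,9,0],"roll":0,"jaw":0}]' >/dev/null; python3 f.py;  python3 -m jog '[{"translation":[0,3,0],"roll":0,"jaw":0},{"translation":[0,6,0],"roll":0,"jaw":0},{"translation":[0,9,0],"roll":0,"jaw":0}]' >/dev/null; python3 f.py
```

```text
t 22.67 TCP scope x 4.6 y -133.2 z 54.3  Fy -8.86 Fx 1.19 Fz -2.81
t 22.92 TCP scope x 4.6 y -126.0 z 54.3  Fy -8.38 Fx 0.09 Fz -2.06
t 23.17 TCP scope x 4.6 y -117.2 z 54.3  Fy -8.10 Fx 0.72 Fz -1.94
```

```bash
cat > v.py <<'E'
import sys
from h import *
f=sys.argv[1]; save('scene',f,(240,150,320,210),8)
W,p=pts(f)
th=np.radians(8.75); ys=np.array([-np.cos(th),-np.sin(th)]); xs=np.array([-np.sin(th),np.cos(th)]); O=np.array([.4922,.0841])
D=W[...,:2]-O; X=D@xs*1000; Y=D@ys*1000; H=W[...,2]*1000
m=(p[...,0].astype(int)>p[...,2]+12)&(abs(X)<40)&(abs(Y)<50)&(H<100)
t=m&(H>54); print('block X',np.percentile(X[t],[2,98]).round(1),'Y',np.percentile(Y[t],[2,50,98]).round(1),np.median(H[t]).round(1))
g=(H>73)&(H<80)&(X>-2)&(X<13)&(Y<-30)&(Y>-140); print('fin',g.sum(),np.percentile(Y[g],[2,98]).round(1))
b=(H>30)&(H<36)&(abs(X)<8)&(Y<0)&(Y>-70); print('bar', b.sum(), np.percentile(Y[b],[2,98]).round(1) if b.sum() else '')
E
python3 v.py s11; python3 -m jog '[{"translation":[0,3,0],"roll":0,"jaw":0},{"translation":[0,6,0],"roll":0,"jaw":0},{"translation":[0,9,0],"roll":0,"jaw":0}]' >/dev/null; python3 f.py; python3 v.py s12
```

```text
block X [-13.1  15.1] Y [-25.6  -8.2  13.6] 59.7
fin 45 [-130.9  -91.2]
bar 25 [-42.5 -22.7]
t 23.47 TCP scope x 4.6 y -108.3 z 54.3  Fy -8.08 Fx -0.57 Fz -1.42
block X [-13.1  15.1] Y [-25.4  -9.2  14.1] 59.5
fin 38 [-121.9  -83.4]
bar 24 [-34.  -22.2]
```

```bash
python3 -m jog '[{"translation":[0,3,0],"roll":0,"jaw":0},{"translation":[0,6,0],"roll":0,"jaw":0},{"translation":[0,9,0],"roll":0,"jaw":0},{"translation":[0,12,0],"roll":0,"jaw":0}]' >/dev/null; python3 f.py; python3 v.py s13; python3 -m jog '[{"translation":[0,1.5,0],"roll":0,"jaw":0},{"translation":[0,3,0],"roll":0,"jaw":0}]' >/dev/null; python3 f.py; python3 v.py s14
```

```text
t 23.85 TCP scope x 4.6 y -96.6 z 54.3  Fy -8.53 Fx -1.14 Fz -1.21
block X [-13.3  15.1] Y [-16.9  -0.8  22. ] 59.9
fin 43 [-109.1  -69.2]
bar 13 [-20.1 -13.7]
t 24.07 TCP scope x 4.5 y -93.6 z 54.3  Fy -8.33 Fx 0.03 Fz -1.90
block X [-13.4  15.1] Y [-13.9   2.9  26.9] 59.6
fin 41 [-105.1  -65. ]
bar 11 [-16.3 -11.9]
```

```bash
python3 -m jog '[{"translation":[0,1,0],"roll":0,"jaw":0},{"translation":[0,2,0],"roll":0,"jaw":0}]' >/dev/null; python3 f.py; python3 -m jog '[{"translation":[0,1,0],"roll":0,"jaw":0},{"translation":[0,1,0],"roll":0,"jaw":0}]' >/dev/null; python3 f.py;  python3 -m jog '[{"translation":[0,1,0],"roll":0,"jaw":0},{"translation":[0,1,0],"roll":0,"jaw":0}]' >/dev/null; python3 f.py; python3 v.py s15
```

```text
t 24.28 TCP scope x 4.5 y -91.7 z 54.3  Fy -7.99 Fx -0.75 Fz -1.08
t 24.45 TCP scope x 4.5 y -90.5 z 54.3  Fy -7.21 Fx 0.20 Fz -1.16
t 24.62 TCP scope x 4.6 y -89.5 z 54.2  Fy -7.96 Fx -0.27 Fz -1.43
block X [-13.5  15.1] Y [-9.8  7.2 30.3] 59.8
fin 43 [-102.8  -61.9]
bar 12 [-12.3  -6.6]
```

```bash
python3 -m jog '[{"translation":[0,1,0],"roll":0,"jaw":0},{"translation":[0,1,0],"roll":0,"jaw":0}]' >/dev/null; python3 f.py; python3 -m jog '[{"translation":[0,1,0],"roll":0,"jaw":0},{"translation":[0,1,0],"roll":0,"jaw":0}]' >/dev/null; python3 f.py;  python3 -m jog '[{"translation":[0,1,0],"roll":0,"jaw":0},{"translation":[0,1,0],"roll":0,"jaw":0}]' >/dev/null; python3 f.py; python3 v.py s16
```

```text
t 24.83 TCP scope x 4.5 y -88.5 z 54.2  Fy -7.16 Fx 0.65 Fz -1.27
t 25.00 TCP scope x 4.5 y -87.5 z 54.3  Fy -8.04 Fx -0.03 Fz -1.26
t 25.17 TCP scope x 4.5 y -86.5 z 54.2  Fy -7.35 Fx -0.29 Fz 0.09
block X [-13.6  15.1] Y [-6.   9.4 31.5] 59.6
fin 36 [-99.6 -63.1]
bar 17 [-11.5  -2.8]
```

```bash
python3 -m jog '[{"translation":[0,1,0],"roll":0,"jaw":0},{"translation":[0,1,0],"roll":0,"jaw":0}]' >/dev/null; python3 f.py; python3 f.py; python3 -m jog '[{"translation":[0,1,0],"roll":0,"jaw":0},{"translation":[0,1,0],"roll":0,"jaw":0},{"translation":[0,1,0],"roll":0,"jaw":0}]' >/dev/null; python3 f.py; python3 v.py s17
```

```text
t 25.38 TCP scope x 4.6 y -85.7 z 54.2  Fy -8.17 Fx 0.21 Fz -0.89
t 25.38 TCP scope x 4.6 y -85.7 z 54.2  Fy -8.17 Fx 0.21 Fz -0.89
t 25.63 TCP scope x 4.5 y -85.1 z 54.3  Fy -8.69 Fx -0.16 Fz -1.01
block X [-13.6  15.1] Y [-6.5 10.9 35.5] 59.6
fin 43 [-98.6 -58.3]
bar 12 [-9.3 -4.5]
```

```bash
python3 -m jog '[{"translation":[0,1,0],"roll":0,"jaw":0},{"translation":[0,1,0],"roll":0,"jaw":0},{"translation":[0,1,0],"roll":0,"jaw":0}]' >/dev/null; python3 f.py; python3 -m jog '[{"translation":[0,1,0],"roll":0,"jaw":0},{"translation":[0,1,0],"roll":0,"jaw":0},{"translation":[0,1,0],"roll":0,"jaw":0}]' >/dev/null; python3 f.py; python3 v.py s18
```

```text
t 25.93 TCP scope x 4.5 y -84.6 z 54.3  Fy -9.91 Fx 1.12 Fz -2.16
t 26.18 TCP scope x 4.5 y -84.0 z 54.3  Fy -10.34 Fx 0.67 Fz -2.59
block X [-13.6  15.1] Y [-6.  11.1 35.6] 59.6
fin 40 [-95.6 -59.4]
bar 11 [-8.9 -3.3]
```

```bash
python3 -m jog '[{"translation":[0,1,0],"roll":0,"jaw":0},{"translation":[0,1,0],"roll":0,"jaw":0},{"translation":[0,1,0],"roll":0,"jaw":0}]' >/dev/null; python3 f.py; python3 -m jog '[{"translation":[0,1,0],"roll":0,"jaw":0},{"translation":[0,1,0],"roll":0,"jaw":0},{"translation":[0,1,0],"roll":0,"jaw":0}]' >/dev/null; python3 f.py; python3 -m jog '[{"translation":[0,0,0],"roll":0,"jaw":0}]' >/dev/null; python3 f.py; python3 v.py s19
```

```text
t 26.48 TCP scope x 4.5 y -83.5 z 54.3  Fy -11.56 Fx 0.84 Fz -1.86
t 26.73 TCP scope x 4.5 y -82.9 z 54.4  Fy -12.07 Fx 0.49 Fz -3.12
t 26.82 TCP scope x 4.5 y -82.9 z 54.3  Fy -12.01 Fx 0.63 Fz -2.77
block X [-13.5  15.1] Y [-6.  11.1 34.2] 59.6
fin 37 [-95.9 -59.5]
bar 12 [-55.9  -4.1]
```

```bash
python3 -m jog '[{"translation":[0,-4,0],"roll":0,"jaw":0},{"translation":[0,-12,0],"roll":0,"jaw":0},{"translation":[0,-24,0],"roll":0,"jaw":0},{"translation":[0,-30,0],"roll":0,"jaw":0},{"translation":[0,-30,-30],"roll":0,"jaw":0},{"translation":[0,-30,-70],"roll":0,"jaw":0},{"translation":[0,-30,-110],"roll":0,"jaw":0},{"translation":[0,-30,-130],"roll":0,"jaw":0},{"translation":[0,-30,-130],"roll":0,"jaw":0},{"translation":[0,-30,-130],"roll":0,"jaw":0}]' >/dev/null; python3 f.py; python3 v.py s20; python3 -c "
from h import *
save('scene','s21',(200,140,360,260),5)"
```

```text
t 27.70 TCP scope x -61.6 y -104.4 z 165.2  Fy 0.07 Fx 0.47 Fz -0.70
block X [-13.3  15.1] Y [-5.9  9.3 32.3] 59.6
fin 23 [-70.4 -58.5]
bar 17 [-69.4  -2.6]
```

View pics/s21.png

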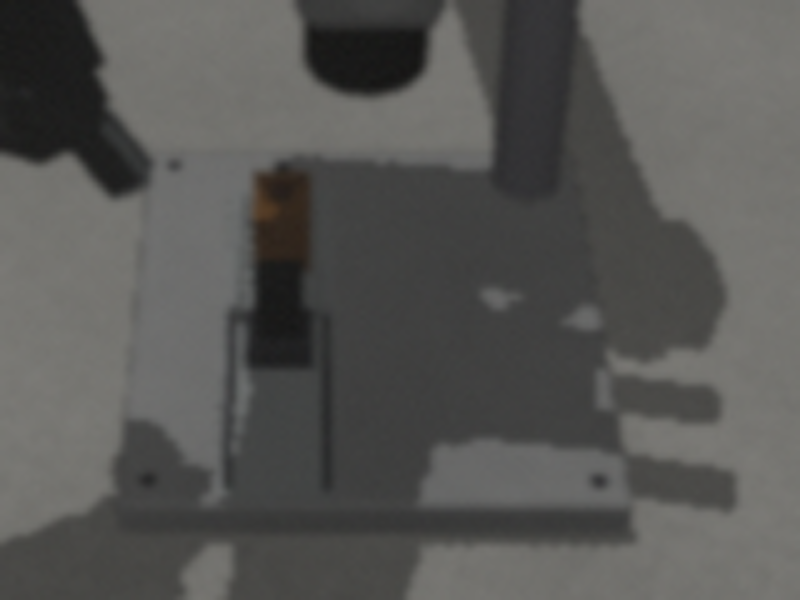

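```bash
python3 -c "
from rig import bot
print(bot.sign_off())"
```

```text
the job is handed in; nothing more can be done
None
```

The job is handed in: the block sits flat in the pocket against the end stop, the clamp's pad is pressed in about 2.8 mm (estimated from the push force), and the gripper is clear; I have not seen the verdict.

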